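# Interlock and cross-stack solder ingots

## Robot

A 6-joint arm with a two-finger parallel gripper is mounted at the origin on a cart in front of the work surface, level with it; the furniture and walls round the work are solid. World frame = base frame: x ahead of the robot, y to its left, z up, the work surface at z = 0. Lengths are in m, angles in rad, forces in N, time in s.
With the tool pointing down it reaches from about 0.35 to 0.975 m from the base axis. Payload 17.4 kg.
Tool frame: the origin (TCP) lies on the centre line of the jaws, within the pads' length; the fingertips stand ctrl.tip_extent ahead of it and the grasp point (between the pads) lies 5 mm behind it (ctrl.tip_extent is the distance from the TCP to the fingertips, in m); z points along the fingers, y is the line along which they close (so a half turn about z gives the same grasp; the last joint's range is limited). The gripper opens to 85 mm and grips with 20 to 120 N. Pads are 22 mm wide; open, the fingers measure 114 mm over their backs; the gripper's body (76 mm by 85 mm) begins 54 mm behind the grasp point. The pads swing forward as they close: fully open they stand 13 mm farther back than shut.
Start: joints at [1.247, 0.116, 1.442, -0, 1.584, -0.038], TCP at [0.19, 0.648, 0.245] pointing down, gripper open.
Joint ranges: [-2.83, 2.83], [-0.83, 2.19], [0.07, 2.5], [-1.14, 4.28], [0.01, 3], [-2.97, 2.97]. Speed limits (rad/s): [1.89, 1.89, 2.22, 3.14, 3.14, 3.14].

## Interface

Orientations are given as a unit quaternion [w, x, y, z].
In Python, from plant import ctrl, viewer, ticket gives the robot as it stands.
- The arm moves only by the tool apply_moves, never from a script. Its argument "motion" is a list of rows, each a list of 7 numbers: the shift along the world's x, y, z in mm, then the turn, a rotation vector about the world's x, y, z in degrees, then the finger opening in mm, from 0 to 85.4. In form: [[x, y, z, ax, ay, az, gripper], ...]. A call has 1 to 12 rows; each row shifts and turns the commanded pose from where the row before left it; what a row does not reach is not made up. A row lasts 1/10 s, in which the tool goes at most 50 mm and 8.59 degrees, less where a joint would pass 70% of its speed; a pose out of reach is approached as far as the arm can. A call with a gripper value outside its range is refused whole. The fingers move at their own pace and stop on an object; the grip force is fixed at half the most. Time passes only in rows, so rows that do not move let the fingers close. It gives the time, the measured TCP pose, the force, the opening and the grip force at its end, in the units of the state.
- ctrl.sense(): the state, without advancing time (a new reading comes with each control period).
- viewer.get_image(name): name is "scene" or "side" or "wrist"; returns a dict with "color" (384x512x3 uint8, red, green, blue), "range_z" (384x512 float32, m along the optical axis (not along the pixel's ray), 0 where there is no reading), "fx", "fy", "cx", "cy" (pixels), "k1" (the pictures are not rectified: a ray, as slopes to the right and down, at radius r is drawn at 1 + k1 r^2 times it, then the intrinsics apply), "extrinsics" (4x4, takes a point from camera to world coordinates). Camera axes: x right, y up, looking along -z (the intrinsics and any distortion apply to the point x, -y, -z); pixel columns grow to the right and rows downward; lengths in m; the calibration is good to about 2 mm. A picture is of the moment at which its call begins.
- ticket.close_job(): hands the job in; it is judged then, once.
The state is a dict: "time_s": time; "joint_pos": joint angles; "qvel": joint speeds; "effort": joint torques, N m; "position": TCP position; "eef_rot": TCP orientation; "force": force on the tool from outside, world axes, zero at the start; "ft_torque": the same for the moment, N m; "width": finger opening in m; "finger_force": force on a finger pad.
Only numpy, scipy, OpenCV 4.12 (cv2) and the standard library are available. Lean on these libraries where they do the work, as an engineer would, in place of code of your own. Each camera call takes 0.05 s, during which the arm holds its last target. There are 200 camera calls.

## Task

The bottom layer of solder ingots on the aluminium plate is missing its middle one. Take the full-length ingot that lies on its narrow face and, still narrow face down, set it into the gap between the two on the plate, ends level with theirs, so that the layer comes out flat; then lay the full-length ingot that lies on its wide face crosswise over the middle of the three. Set them down, do not drop them, and leave the short ingot where it lies.

Things in the scene. Friction and masses are not known exactly. Their poses are not given: they have to be found in the camera images.
- stack_plate: Fixed aluminium plate 136x142x8 mm with two fixed ingots, wide face down, along its x at y = -34.5 and +34.5 mm, tops 32 mm up. The gap between, centred at x = y = 0, is 29 mm wide at the plate and 47 at the top: it funnels an ingot set in narrow face down, 3 mm spare each side. Dark cleats 8 mm high outside the ingots; plate bare beyond their ends. Origin: centre of plate's underside; z up.
- ingot_narrow_down: Full-length loose ingot lying narrow face down, wide face up: dark grey casting 64 mm long, 24 high, trapezium in section (long faces 40 and 22 mm wide), 0.35 kg; grip it by its flat upright ends, along its length. Origin: centre of the underside as it lies; x along its length, z up.
- ingot_wide_down: Full-length loose ingot lying wide face down, narrow face up: dark grey casting 64 mm long, 24 high, trapezium in section (long faces 40 and 22 mm wide), 0.35 kg; grip it by its flat upright ends, along its length. Goes on the layer, its length along the plate's y, underside 32 mm above the plate's underside. Origin: centre of the underside as it lies; x along its length, z up.
- ingot_short: Short loose ingot, 36 mm long, of the same section and metal, lying narrow face down; not used. Origin: centre of the underside as it lies; x along its length, z up.
There are look-alikes about, which are no part of the job. Leave any purple look-alike of the ingot_wide_down alone.

How it is judged:
By the outcome, as a careful person would: the job done as asked, in the order asked, and still so for the second after the job is handed in, with the robot touching nothing.
It also fails if it takes over 48 s, if anything falls off the work surface, if the arm or the gripper's body presses on something with over 40 N, if the wrist force passes 120 N, or if a joint passes its speed limit or range.

## Working session

There is one attempt and no reset: what is moved stays moved. The work goes in short steps, Python scripts to look and compute and a tool call to move; the robot and the scene stay as the last step left them, time stands still between calls to the robot, and variables do not carry over. Pictures are saved under pics/ and viewed, at most 10 in all, crops included, and the job is handed in when it is done.

Besides the shell and the picture viewer there is one more tool, called after "Emit:" by a JSON object that holds its "api" and its "payload", one argument or row to a line. apply_moves: Moves the arm, as the interface text tells. Its arguments: {"type":"object","properties":{"motion":{"type":"array","items":{"type":"array","items":{"type":"number"}}}},"required":["motion"]}

```bash
mkdir -p pics; cat > h.py <<'E'
import numpy as np, cv2
from plant import ctrl, viewer, ticket
def grab(n):
    im=viewer.get_image(n); np.savez('last_'+n,**im); return im
def cloud(im):
    h,w=im['range_z'].shape
    u,v=np.meshgrid(np.arange(w),np.arange(h))
    K=np.array([[im['fx'],0,im['cx']],[0,im['fy'],im['cy']],[0,0,1]],float)
    p=cv2.undistortPoints(np.stack([u,v],-1).reshape(-1,1,2).astype(np.float64),K,np.array([im['k1'],0,0,0],float)).reshape(h,w,2)
    z=im['range_z']
    P=np.stack([p[...,0]*z,-p[...,1]*z,-z,np.ones_like(z)],-1)
    return (P@np.asarray(im['extrinsics']).T)[...,:3]
E
python3 - <<'E'
from h import *
s=ctrl.sense(); print(s, ctrl.tip_extent)
for n in('scene','side','wrist'):
    im=grab(n); print(n,np.round(im['extrinsics'],3).tolist(),im['k1'],im['fx'])
    cv2.imwrite(f'pics/{n}0.png',cv2.resize(im['color'][...,::-1],(800,600)) )
E
```

```text
{'time_s': 0.0, 'joint_pos': array([ 1.24720853e+00,  1.16493671e-01,  1.44229315e+00,  1.42237823e-05,
        1.58403535e+00, -3.78202539e-02]), 'qvel': array([ 0.0002253 ,  0.00080939, -0.00102185,  0.0001395 ,  0.00059657,
        0.00105125]), 'effort': array([ 1.80321847e-03, -7.32055449e+01, -6.32456803e+01, -1.02998426e-04,
        7.08334948e-03,  5.69400612e-06]), 'position': array([0.19023494, 0.64743744, 0.24453968]), 'eef_rot': array([-1.17481097e-04,  1.42397971e-01,  9.89809295e-01, -6.03469622e-04]), 'force': array([-0.02029923, -0.16048746, -0.18559159]), 'ft_torque': array([ 0.03947976, -0.00499173,  0.02594902]), 'finger_force': 0.0, 'width': 0.08536069727279735} 0.014
scene [[0.817, 0.228, -0.529, 0.042], [-0.576, 0.344, -0.742, -0.765], [0.013, 0.911, 0.413, 0.404], [0.0, 0.0, 0.0, 1.0]] -0.17638753418847256 466.8466766905735
side [[0.904, 0.217, -0.369, 0.181], [-0.428, 0.442, -0.788, -0.805], [-0.008, 0.87, 0.492, 0.456], [0.0, 0.0, 0.0, 1.0]] -0.13317202605775696 409.6810081176167
wrist [[0.283, -0.915, -0.288, 0.117], [0.959, 0.269, 0.086, 0.67], [-0.002, -0.3, 0.954, 0.374], [0.0, 0.0, 0.0, 1.0]] -0.0802653907211854 325.0803334697665
```

View pics/scene0.png

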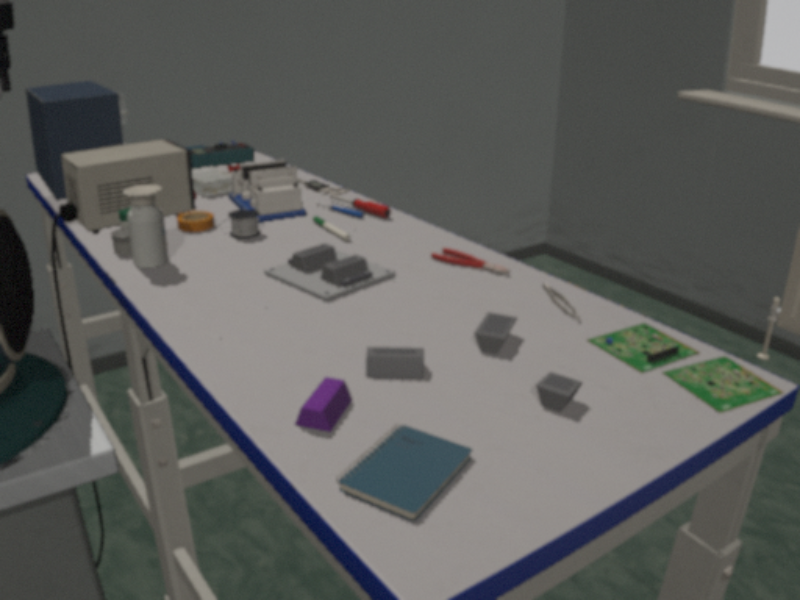

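View pics/side0.png

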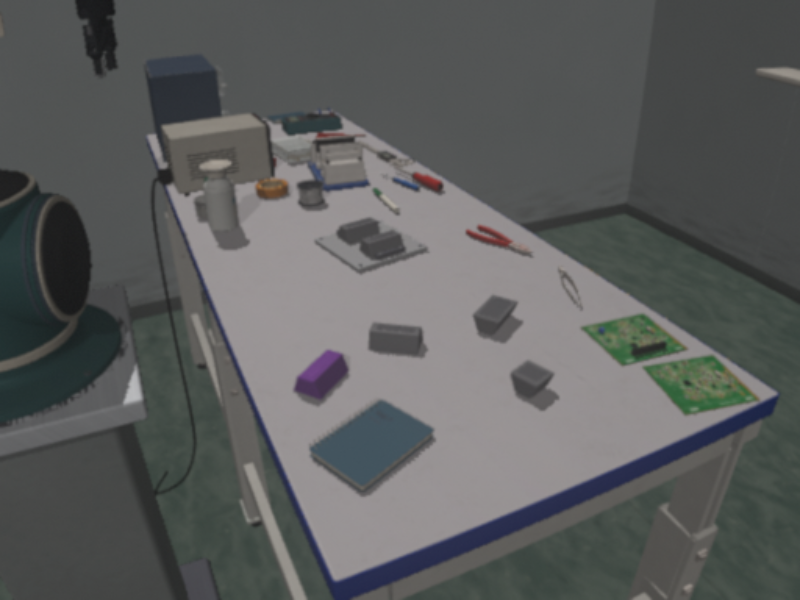

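The scene view (800x600) shows the plate at (330,270), the wide-down ingot at (395,362), a narrow-down ingot at (495,333) and probably the short one at (558,390). The purple look-alike is at (325,405). I'll measure all of these from depth.

```bash
python3 - <<'E'
from h import *
pts={'plate':(330,270),'wide':(395,358),'nar':(495,328),'short':(558,385),'purple':(325,400)}
im=dict(np.load('last_scene.npz')); C=cloud(im)
cen={}
for k,(u,v) in pts.items():
    cen[k]=C[int(v*.64),int(u*.64)]; print(k,cen[k].round(3))
for n in('scene','side'):
    im=dict(np.load(f'last_{n}.npz')); C=cloud(im).reshape(-1,3)
    col=im['color'].reshape(-1,3)
    for k,c in cen.items():
        r=.1 if k=='plate' else .055
        m=np.hypot(*(C[:,:2]-c[:2]).T)<r
        P=C[m]; tz=np.median(P[P[:,2]<.005][:,2]) if k!='plate' else 0
        lo,hi=(.025,.04) if k=='plate' else (.019,.029)
        T=P[(P[:,2]>lo)&(P[:,2]<hi)]
        rects=[T] if k!='plate' else [T]
        if len(T)<5: print(n,k,'few');continue
        (x,y),(a,b),an=cv2.minAreaRect(T[:,:2].astype(np.float32)*1000)
        print(n,k,'table',round(float(tz)*1e3,1),'ztop',(np.percentile(T[:,2],[50,90])*1e3).round(1),len(T),round(x,1),round(y,1),round(a,1),round(b,1),round(an,1))
        if k=='plate':
            S=P[(P[:,2]>.004)&(P[:,2]<.045)]
            print('  all',cv2.minAreaRect(S[:,:2].astype(np.float32)*1000))
E
```

```text
plate [0.522 0.061 0.029]
wide [ 0.454 -0.192  0.021]
nar [ 0.596 -0.198  0.024]
short [ 0.558 -0.338  0.024]
purple [ 0.344 -0.229  0.024]
scene plate table 0.0 ztop [30.5 31.9] 330 544.9 102.1 65.4 95.8 10.4
  all ((546.130615234375, 98.28934478759766), (138.7493896484375, 135.29795837402344), 10.10671329498291)
scene wide table 0.4 ztop [22.9 23.9] 298 460.8 -184.3 24.7 63.3 52.5
scene nar table 0.2 ztop [23.2 24. ] 315 602.8 -194.1 66.1 36.7 33.4
scene short table -0.2 ztop [23.8 24.8] 312 561.7 -335.6 38.4 38.9 20.1
scene purple table -0.1 ztop [24.  25.1] 400 350.2 -216.5 65.0 25.3 36.4
side plate table 0.0 ztop [30.9 32.6] 299 541.8 103.0 65.6 97.8 11.5
  all ((542.8116455078125, 98.35299682617188), (136.6003875732422, 134.50477600097656), 10.63053035736084)
side wide table -0.4 ztop [23.4 24.4] 255 457.9 -183.5 27.0 63.8 51.0
side nar table -0.6 ztop [23.5 24.5] 323 600.2 -194.8 65.8 39.1 34.9
side short table -0.2 ztop [23.5 25.1] 279 559.4 -335.9 36.2 38.1 21.7
side purple table 0.0 ztop [23.2 24.3] 316 347.6 -215.9 65.1 26.7 39.2
```

```bash
python3 - <<'E'
from h import *
for n,L in(('scene',[(143,190),(145,255),(120,160),(75,90)]),('side',[(215,165),(220,225),(220,130),(180,60)])):
    C=cloud(dict(np.load(f'last_{n}.npz')))
    for u,v in L: print(n,C[int(v*.64),int(u*.64)].round(3))
E
```

```text
scene [0.344 0.321 0.114]
scene [0.325 0.286 0.022]
scene [0.358 0.499 0.126]
scene [0.382 0.925 0.204]
side [0.337 0.312 0.116]
side [0.325 0.283 0.013]
side [0.383 0.505 0.127]
side [0.38  0.996 0.205]
```

Emit:
{"api": "apply_moves", "payload": {
  "motion": [
    [0,0,50,0,0,0,85],
    [10,-20,30,0,0,-4,85],
    [25,-40,0,0,0,-6,85],
    [25,-40,0,0,0,-6,85]
  ]
}}

```text
time_s: 0.55
position: [0.2505, 0.5468, 0.3259]
eef_rot: [0.0, 0.28, 0.96, 0.0]
force: [0.8, 0.1, -0.5]
width: 0.085
finger_force: 0.0
```

Emit:
{"api": "apply_moves", "payload": {
  "motion": [
    [20,-41,-5,0,0,-2,85],
    [20,-41,-5,0,0,-2,85],
    [20,-41,-5,0,0,-2,85],
    [20,-41,-5,0,0,-2,85],
    [20,-41,-5,0,0,-2,85],
    [20,-41,-5,0,0,-2,85],
    [20,-41,-5,0,0,-2,85],
    [20,-41,-5,0,0,-2,85],
    [20,-41,-5,0,0,-2,85],
    [20,-41,-5,0,0,-2,85],
    [20,-41,-5,0,0,-2,85],
    [20,-41,-5,0,0,-1.4,85]
  ]
}}

```text
time_s: 1.75
position: [0.4906, 0.0537, 0.2651]
eef_rot: [0.0, 0.468, 0.884, 0.0]
force: [0.9, 1.0, -0.2]
width: 0.0846
finger_force: 0.0
```

Emit:
{"api": "apply_moves", "payload": {
  "motion": [
    [20,-42,-20,0,0,0,85],
    [20,-42,-20,0,0,0,85],
    [20,-42,-20,0,0,0,85],
    [20,-42,-10,0,0,0,85],
    [20,-41,0,0,0,0,85],
    [10,-40,0,0,0,0,85],
    [0,0,0,0,0,0,85]
  ]
}}

```text
time_s: 2.45
position: [0.5999, -0.1957, 0.1949]
eef_rot: [-0.001, 0.469, 0.883, -0.0]
force: [-0.3, 0.9, -0.0]
width: 0.0852
finger_force: 0.0
```

```bash
cat >> h.py <<'E'
def top(P,lo,hi,c=None,r=.06):
    P=P.reshape(-1,3); m=(P[:,2]>lo)&(P[:,2]<hi)
    if c is not None: m&=np.hypot(*(P[:,:2]-c).T)<r
    T=P[m]
    return len(T), np.round(np.median(T[:,2])*1e3,1), [np.round(q,1) for q in cv2.minAreaRect(T[:,:2].astype(np.float32)*1000)]
E
python3 - <<'E'
from h import *
s=ctrl.sense(); p=s['position']; print(p.round(4), s['eef_rot'].round(4), ctrl.tip_extent, s['width'])
for n in('wrist','side','scene'):
    im=grab(n); C=cloud(im); print(n,top(C,.019,.029,np.array([.601,-.195])))
    Q=C.reshape(-1,3); m=(np.hypot(*(Q[:,:2]-p[:2]).T)<.08)&(Q[:,2]>.1)
    if m.sum(): print('tips z',np.percentile(Q[m][:,2]-p[2],[0,1,3,10]).round(4),m.sum())
    cv2.imwrite(f'pics/{n}1.png',cv2.resize(im['color'][...,::-1],(800,600)))
E
```

```text
[ 0.5999 -0.1957  0.1949] [-6.000e-04  4.692e-01  8.831e-01 -5.000e-04] 0.014 0.08520097478545267
wrist (2643, np.float64(24.9), [array([ 603.3, -192.3]), array([64.2, 39.2]), np.float64(33.9)])
tips z [-0.0008  0.005   0.0111  0.0268] 35469
side (325, np.float64(23.5), [array([ 600.9, -194.2]), array([68.3, 39.5]), np.float64(35.6)])
tips z [-0.0018  0.0036  0.0125  0.0381] 4823
scene (320, np.float64(23.2), [array([ 602. , -195.1]), array([67. , 36.7]), np.float64(33.9)])
tips z [-0.0007  0.0034  0.0107  0.0331] 4425
```

View pics/wrist1.png

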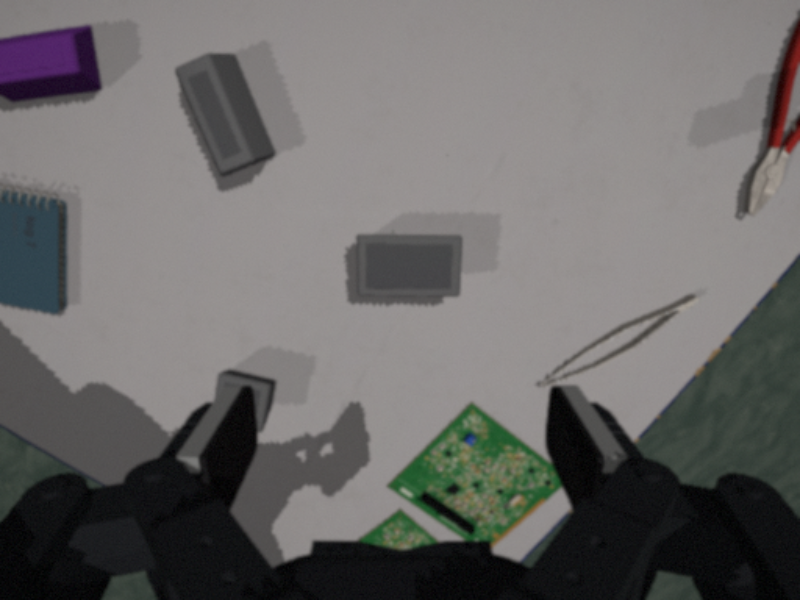

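The wrist view shows the narrow-down ingot at (409,265), squared up with the jaws, and the wide-down one at (225,115). With the jaws open, the tips sit only about 1 mm ahead of the TCP, so at 64 mm they should be about 8 mm ahead. I'll descend in steps.

Emit:
{"api": "apply_moves", "payload": {
  "motion": [
    [2.5,2.5,-40,0,0,0,85],
    [0,0,-45,0,0,0,85],
    [0,0,-40,0,0,0,85],
    [0,0,-25,0,0,0,85],
    [0,0,-16,0,0,0,85],
    [0,0,-10,0,0,0,85],
    [0,0,-5,0,0,0,85],
    [0,0,0,0,0,0,85]
  ]
}}

```text
time_s: 3.4
position: [0.6024, -0.1892, 0.0156]
eef_rot: [0.0, 0.468, 0.884, 0.0]
force: [0.3, -0.8, 0.3]
width: 0.085
finger_force: 0.0
```

Emit:
{"api": "apply_moves", "payload": {
  "motion": [
    [0,0,0,0,0,0,75],
    [0,0,0,0,0,0,70],
    [0,0,0,0,0,0,66],
    [0,0,0,0,0,0,62],
    [0,0,0,0,0,0,58],
    [0,0,0,0,0,0,56],
    [0,0,0,0,0,0,56]
  ]
}}

```text
time_s: 4.1
position: [0.6023, -0.1896, 0.0162]
eef_rot: [0.0, 0.468, 0.884, -0.0]
force: [-4.0, 0.7, 10.0]
width: 0.0623
finger_force: 63.6
```

Emit:
{"api": "apply_moves", "payload": {
  "motion": [
    [0,0,5,0,0,0,56],
    [0,0,20,0,0,0,56],
    [0,0,35,0,0,0,56],
    [0,0,40,0,0,0,56],
    [-7,36,35,0,0,-3,56],
    [-8,42,25,0,0,-3.5,56],
    [-8,42,20,0,0,-3.5,56],
    [-8,42,0,0,0,-3.5,56],
    [-8,42,0,0,0,-3.5,56],
    [-8,40,0,0,0,-3.5,56],
    [-8,36,0,0,0,-3,56],
    [-7,10,0,0,0,0,56]
  ]
}}

```text
time_s: 5.3
position: [0.5392, 0.1031, 0.1944]
eef_rot: [-0.0, 0.638, 0.77, 0.0]
force: [0.0, 0.1, -5.0]
width: 0.0623
finger_force: 67.7
```

Emit:
{"api": "apply_moves", "payload": {
  "motion": [
    [0,0,0,0,0,0,56]
  ]
}}

```text
time_s: 5.4
position: [0.5393, 0.1015, 0.1945]
eef_rot: [-0.0, 0.637, 0.771, -0.0]
force: [-0.2, -0.7, -5.0]
width: 0.0624
finger_force: 67.7
```

```bash
python3 - <<'E'
from h import *
s=ctrl.sense(); p=s['position']; q=s['eef_rot']; print(p.round(4), 90-2*np.degrees(np.arctan2(q[1],q[2])), s['width'],s['force'].round(1))
c=np.array([.544,.102])
for n in('wrist','side','scene'):
    im=grab(n); C=cloud(im); print(n,'layer',top(C,.027,.037,c,.075),'plate',top(C,.0055,.011,c,.12))
    cv2.imwrite(f'pics/{n}2.png',cv2.resize(im['color'][...,::-1],(800,600)))
C=cloud(dict(np.load('last_wrist.npz'))).reshape(-1,3); yw=np.radians(10.6)
# held ingot: points near tcp
m=(np.hypot(*(C[:,:2]-p[:2]).T)<.05)&(abs(C[:,2]-p[2]-.009)<.006); print('held',m.sum(),[np.round(v,1) for v in cv2.minAreaRect(C[m][:,:2].astype(np.float32)*1e3)])
E
```

```text
[0.5393 0.1015 0.1945] 10.879361079681175 0.062353048015695425 [-0.2 -0.7 -5. ]
wrist layer (3745, np.float64(32.6), [array([545.7, 107.7]), array([64.3, 94.1]), np.float64(10.6)]) plate (12571, np.float64(8.8), [array([546., 106.]), array([136.7, 141.8]), np.float64(10.8)])
side layer (256, np.float64(31.3), [array([543.2, 102.4]), array([65.2, 95.6]), np.float64(10.8)]) plate (660, np.float64(7.7), [array([541.6, 103.7]), array([137.9, 143.8]), np.float64(10.9)])
scene layer (279, np.float64(30.8), [array([545.8, 101.5]), array([65.7, 94.8]), np.float64(10.7)]) plate (732, np.float64(7.2), [array([544.9, 101.9]), array([136.2, 145.3]), np.float64(10.8)])
held 12348 [array([540.1,  99.5]), array([90.6, 39.2]), np.float64(10.5)]
```

View pics/wrist2.png

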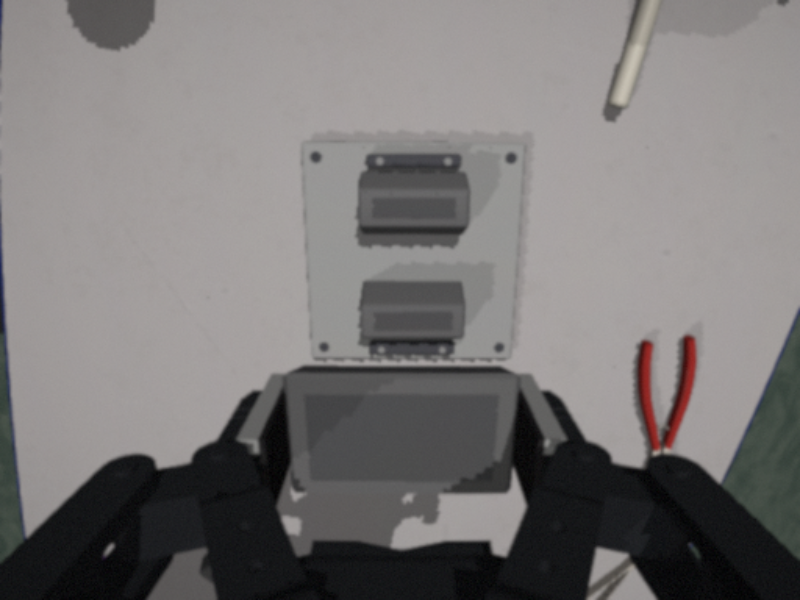

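The wrist view shows the plate at (415,250) with its gap unobstructed, and the held ingot square in the jaws at (400,435). I'll go lower and look again from close up.

Emit:
{"api": "apply_moves", "payload": {
  "motion": [
    [5,4,-30,0,0,0,56],
    [0,0,-40,0,0,0,56],
    [0,0,-30,0,0,0,56],
    [0,0,-15,0,0,0,56],
    [0,0,0,0,0,0,56],
    [0,0,0,0,0,0,56]
  ]
}}

```text
time_s: 6.15
position: [0.5459, 0.1038, 0.0809]
eef_rot: [0.0, 0.638, 0.77, 0.0]
force: [0.4, 0.2, -4.6]
width: 0.0626
finger_force: 67.6
```

```bash
cat > m.py <<'E'
from h import *
s=ctrl.sense(); p=s['position']; q=s['eef_rot']; yd=90-2*np.degrees(np.arctan2(q[1],q[2])); print(p.round(4), yd, s['width'],s['force'].round(1))
a=np.radians(10.7); R=np.array([[np.cos(a),np.sin(a)],[-np.sin(a),np.cos(a)]])
# coordinates in plate-aligned frame, centred at tcp, mm
import sys
for n in('wrist','side','scene'):
    im=grab(n); C=cloud(im).reshape(-1,3); L=np.c_[(C[:,:2]-p[:2])@R.T,C[:,2]]*1e3
    near=(abs(L[:,0])<90)&(abs(L[:,1])<90)
    def ext(m,lab):
        m=m&near
        if m.sum()>20: print(n,lab,m.sum(),'u',np.percentile(L[m,0],[1,99]).round(1),'v',np.percentile(L[m,1],[1,99]).round(1),'z',np.median(L[m,2]).round(1))
    z=L[:,2]
    flat=(z>29)&(z<36)
    ext(flat&(L[:,1]>15)&(L[:,1]<60)&(abs(L[:,0])<45),'left top'); ext(flat&(L[:,1]<-15)&(abs(L[:,0])<45),'right top')
    ext((z>5)&(z<11),'plate')
    h=p[2]*1e3+9
    ext((abs(z-h)<5)&(abs(L[:,0])<29),'held')
    cv2.imwrite(f'pics/{n}{sys.argv[1]}.png',cv2.resize(im['color'][...,::-1],(800,600)))
E
python3 m.py 3
```

```text
[0.5459 0.1038 0.0809] 10.691847899385223 0.06255531952945721 [ 0.4  0.2 -4.6]
wrist left top 4842 u [-30.9  31.8] v [25.3 49.3] z 32.7
wrist plate 21258 u [-66.   66.9] v [-23.4  72.9] z 8.8
wrist held 10454 u [-28.4  28.4] v [-20.4  16.9] z 89.7
side left top 101 u [-35.5  27.5] v [22.6 47.4] z 31.6
side right top 111 u [-35.2  26.9] v [-45.8 -21.9] z 31.4
side plate 686 u [-71.4  63.8] v [-70.4  68.8] z 7.7
side held 144 u [-26.4  28.3] v [-23.2  16.4] z 89.4
scene left top 108 u [-32.9  31.8] v [21.4 45.5] z 31.1
scene right top 115 u [-32.9  30. ] v [-47.1 -24.2] z 31.0
scene plate 755 u [-68.9  65.8] v [-71.8  67.3] z 7.1
scene held 147 u [-27.6  28.4] v [-24.9  13.9] z 88.8
```

View pics/wrist3.png

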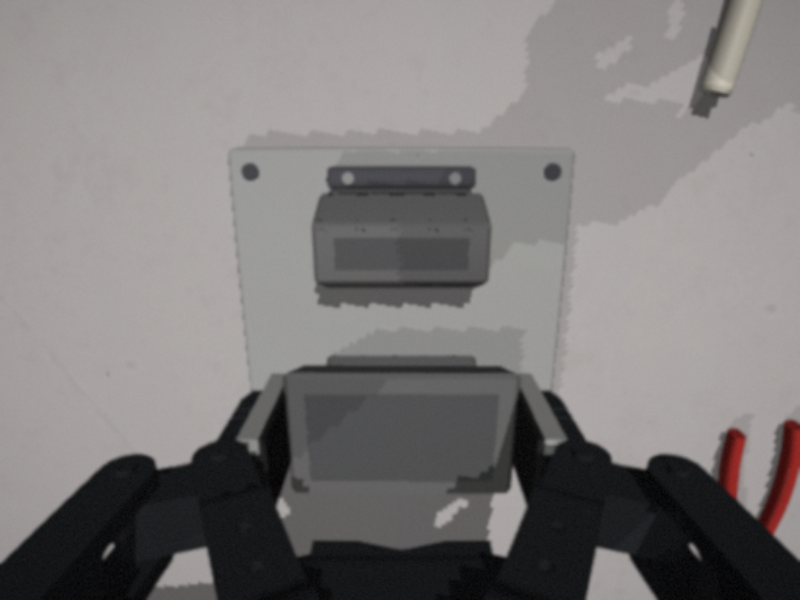

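The wrist view shows the near ingot hidden under the held one. The far ingot spans columns 314–490 and the held one 286–518, both centred near column 402, so they line up lengthwise. All three cameras agree on a sideways shift of about 4.5 mm.

Emit:
{"api": "apply_moves", "payload": {
  "motion": [
    [-0.5,4.5,0,0,0,0,56],
    [0,0,-15,0,0,0,56],
    [0,0,-15,0,0,0,56],
    [0,0,-6,0,0,0,56],
    [0,0,-4,0,0,0,56],
    [0,0,0,0,0,0,56]
  ]
}}

```text
time_s: 6.9
position: [0.5443, 0.1086, 0.0387]
eef_rot: [-0.0, 0.638, 0.77, -0.001]
force: [-0.2, 0.5, -4.8]
width: 0.0628
finger_force: 67.6
```

```bash
python3 m.py 4
```

```text
[0.5443 0.1086 0.0387] 10.72230192424422 0.06275084345067267 [-0.2  0.5 -4.8]
wrist left top 7553 u [-30.1  32.3] v [20.7 44.3] z 32.8
wrist right top 2832 u [-30.1  32.3] v [-48.7 -32.3] z 33.0
wrist plate 23533 u [-65.3  67.6] v [-69.2  67.9] z 8.8
wrist held 10441 u [-28.4  28.4] v [-20.5  16.9] z 47.5
side right top 152 u [-34.5  28.5] v [-51.1 -15.6] z 31.7
side plate 620 u [-70.5  64.5] v [-75.7  64.4] z 7.7
side held 150 u [-27.9  28.4] v [-23.1  15.4] z 47.2
scene right top 166 u [-31.3  31.2] v [-52. -16.] z 31.2
scene plate 710 u [-68.4  65.1] v [-76.8  62.4] z 7.2
scene held 159 u [-28.6  27.9] v [-24.6  13.6] z 46.7
```

View pics/wrist4.png

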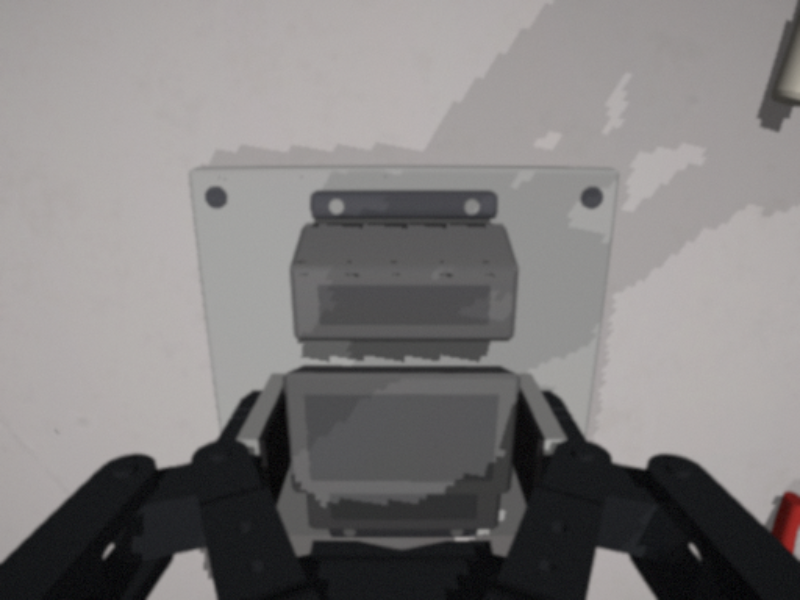

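The far ingot's ends average column 405 and the held one's 402, so I'll shift about 1 mm along the length and then lower.

Emit:
{"api": "apply_moves", "payload": {
  "motion": [
    [1,0,0,0,0,0,56],
    [0,0,-5,0,0,0,56],
    [0,0,-4,0,0,0,56],
    [0,0,-3,0,0,0,56],
    [0,0,0,0,0,0,56]
  ]
}}

```text
time_s: 7.55
position: [0.5453, 0.1087, 0.0268]
eef_rot: [-0.0, 0.638, 0.77, -0.0]
force: [-0.3, 0.2, -4.2]
width: 0.0626
finger_force: 67.7
```

Emit:
{"api": "apply_moves", "payload": {
  "motion": [
    [0,0,-1,0,0,0,56],
    [0,0,0,0,0,0,56]
  ]
}}

```text
time_s: 7.75
position: [0.5457, 0.1087, 0.0265]
eef_rot: [-0.0, 0.638, 0.77, -0.0]
force: [0.4, -0.3, -5.0]
width: 0.0626
finger_force: 67.7
```

```bash
python3 m.py 5
```

```text
[0.5457 0.1087 0.0265] 10.724732288725562 0.06257864007788246 [ 0.4 -0.3 -5. ]
wrist left top 9889 u [-31.3  31.1] v [15.3 44.4] z 32.8
wrist right top 5714 u [-31.4  31.1] v [-43.7 -15.2] z 33.1
wrist plate 24155 u [-66.8  66.4] v [-55.6  68.1] z 8.8
wrist held 22016 u [-28.4  28.4] v [-40.3  43.6] z 33.8
side left top 51 u [-36.4  27. ] v [15.3 41.5] z 32.0
side right top 173 u [-35.6  25.9] v [-51.5 -16.2] z 31.9
side plate 604 u [-71.9  62.4] v [-75.6  65.6] z 7.7
side held 269 u [-28.3  27.2] v [-50.2  38.9] z 33.1
scene left top 49 u [-33.7  31.1] v [15.5 40.6] z 31.2
scene right top 196 u [-33.8  28.3] v [-52.9 -15.8] z 31.5
scene plate 671 u [-69.8  64.1] v [-76.3  62.8] z 7.2
scene held 265 u [-28.5  28.3] v [-51.2  37.9] z 32.6
```

Emit:
{"api": "apply_moves", "payload": {
  "motion": [
    [0,0,-1,0,0,0,56],
    [0,0,0,0,0,0,56]
  ]
}}

```text
time_s: 8.1
position: [0.5456, 0.1087, 0.0255]
eef_rot: [-0.0, 0.638, 0.77, -0.0]
force: [0.6, 0.1, -4.4]
width: 0.0625
finger_force: 67.7
```

Emit:
{"api": "apply_moves", "payload": {
  "motion": [
    [0,0,-1,0,0,0,56],
    [0,0,0,0,0,0,56]
  ]
}}

```text
time_s: 8.3
position: [0.5456, 0.1087, 0.0245]
eef_rot: [-0.0, 0.638, 0.77, -0.0]
force: [1.0, -0.2, -4.0]
width: 0.0622
finger_force: 67.7
```

Emit:
{"api": "apply_moves", "payload": {
  "motion": [
    [0,0,-0.7,0,0,0,56],
    [0,0,0,0,0,0,56]
  ]
}}

```text
time_s: 8.5
position: [0.5457, 0.1087, 0.0242]
eef_rot: [0.0, 0.638, 0.77, 0.0]
force: [-4.4, -0.8, 3.0]
width: 0.0625
finger_force: 68.4
```

Emit:
{"api": "apply_moves", "payload": {
  "motion": [
    [0,0,-0.5,0,0,0,56],
    [0,0,0,0,0,0,56]
  ]
}}

```text
time_s: 8.7
position: [0.5457, 0.1088, 0.0242]
eef_rot: [-0.0, 0.638, 0.77, 0.0]
force: [-8.2, -0.2, 10.3]
width: 0.0623
finger_force: 69.4
```

Contact came at 24.2 mm, as predicted. I'll release, rise and check.

Emit:
{"api": "apply_moves", "payload": {
  "motion": [
    [0,0,0,0,0,0,66],
    [0,0,0,0,0,0,75],
    [0,0,0,0,0,0,85],
    [0,0,0,0,0,0,85],
    [0,0,0,0,0,0,85],
    [0,0,10,0,0,0,85],
    [0,0,20,0,0,0,85],
    [0,0,35,0,0,0,85],
    [0,0,45,0,0,0,85],
    [0,0,40,0,0,0,85],
    [0,0,20,0,0,0,85],
    [0,0,0,0,0,0,85]
  ]
}}

```text
time_s: 9.9
position: [0.5467, 0.1089, 0.1978]
eef_rot: [0.002, 0.638, 0.77, 0.002]
force: [-0.2, -0.1, 0.5]
width: 0.0849
finger_force: 0.0
```

```bash
python3 - <<'E'
from h import *
s=ctrl.sense();p=s['position'];print(p.round(4))
im=grab('wrist');cv2.imwrite('pics/w6.png',cv2.resize(im['color'][70:250,150:390,::-1],(800,600),interpolation=3))
C=cloud(im).reshape(-1,3);a=np.radians(10.7);R=np.array([[np.cos(a),np.sin(a)],[-np.sin(a),np.cos(a)]])
L=np.c_[(C[:,:2]-p[:2])@R.T,C[:,2]]*1e3
for v0 in range(-60,61,5):
    m=(abs(L[:,1]-v0)<2.5)&(L[:,2]>29)&(L[:,2]<37)&(abs(L[:,0])<50)
    if m.sum()>30:print(v0,m.sum(),np.percentile(L[m,0],[1,99]).round(1),np.median(L[m,2]).round(2),[np.median(L[m&(L[:,0]*k>10),2]).round(1) for k in(-1,1)])
E
```

```text
[0.5467 0.1089 0.1978]
-50 56 [-31.1  23.4] 31.36 [np.float64(31.6), np.float64(31.4)]
-45 295 [-32.5  30.3] 32.66 [np.float64(32.7), np.float64(32.7)]
-40 302 [-32.3  30.1] 33.08 [np.float64(33.0), np.float64(33.1)]
-35 318 [-32.9  29.9] 33.03 [np.float64(33.0), np.float64(33.0)]
-30 326 [-32.6  29.5] 32.93 [np.float64(32.9), np.float64(32.8)]
-25 282 [-32.2  29.7] 31.49 [np.float64(31.5), np.float64(31.7)]
-20 263 [-31.1  29.9] 32.57 [np.float64(32.6), np.float64(32.6)]
-15 334 [-32.2  30.4] 32.97 [np.float64(33.0), np.float64(33.0)]
-10 340 [-32.3  31.1] 33.04 [np.float64(32.9), np.float64(33.0)]
-5 344 [-32.1  31. ] 32.97 [np.float64(32.8), np.float64(33.0)]
0 340 [-31.6  30.8] 32.96 [np.float64(32.9), np.float64(33.0)]
5 379 [-31.8  30.7] 33.01 [np.float64(33.0), np.float64(32.9)]
10 359 [-31.5  30.6] 33.04 [np.float64(33.0), np.float64(33.1)]
15 344 [-31.5  31. ] 32.62 [np.float64(32.6), np.float64(32.5)]
20 184 [-32.2  29.4] 31.51 [np.float64(31.7), np.float64(31.4)]
25 365 [-33.   30.1] 32.82 [np.float64(32.8), np.float64(32.8)]
30 385 [-32.9  30. ] 32.91 [np.float64(32.8), np.float64(32.8)]
35 383 [-32.6  29.8] 33.0 [np.float64(32.9), np.float64(32.9)]
40 425 [-32.5  30.7] 32.64 [np.float64(32.6), np.float64(32.7)]
45 167 [-31.7  29.8] 31.03 [np.float64(31.1), np.float64(31.1)]
```

View pics/w6.png

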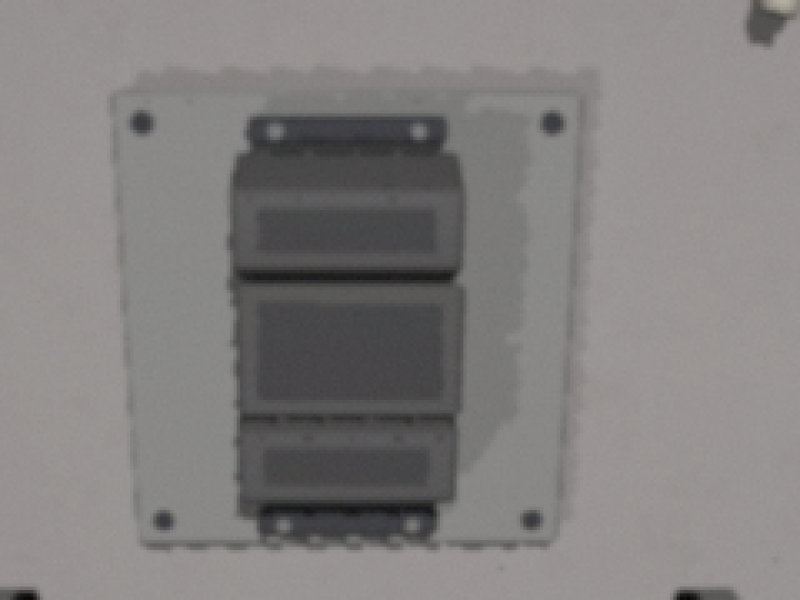

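The wrist crop shows the layer flat, with all tops at about 33 mm. The middle ingot's ends sit within 1 mm of its neighbours' (237–465 against 232–463 and 240–455). Next is the wide-down ingot.

Emit:
{"api": "apply_moves", "payload": {
  "motion": [
    [-5,-20,0,0,0,-4,85],
    [-10,-35,0,0,0,-6,85],
    [-12,-40,0,0,0,-6,85],
    [-12,-40,0,0,0,-6,85],
    [-12,-40,0,0,0,-6,85],
    [-12,-40,0,0,0,-6,85],
    [-12,-40,0,0,0,-6,85],
    [-9,-28,0,0,0,-5,85],
    [-3,-10,0,0,0,-4,85],
    [0,0,0,0,0,0,85],
    [0,0,0,0,0,0,85]
  ]
}}

```text
time_s: 11.05
position: [0.4585, -0.1839, 0.1926]
eef_rot: [-0.001, 0.899, 0.437, -0.0]
force: [0.3, -0.5, 0.2]
width: 0.0851
finger_force: 0.0
```

```bash
python3 - <<'E'
from h import *
s=ctrl.sense(); p=s['position']; q=s['eef_rot']; print(p.round(4),90-2*np.degrees(np.arctan2(q[1],q[2])))
for n in('wrist','side','scene'):
    im=grab(n); print(n,top(cloud(im),.021,.029,np.array([.459,-.184]),.05))
    cv2.imwrite(f'pics/{n}7.png',cv2.resize(im['color'][...,::-1],(800,600)))
E
```

```text
[ 0.4585 -0.1839  0.1926] -38.17392287789667
wrist (1718, np.float64(24.7), [array([ 462.1, -180.1]), array([25.8, 64.2]), np.float64(54.0)])
side (222, np.float64(23.5), [array([ 458.4, -182.9]), array([23.7, 63.7]), np.float64(53.1)])
scene (244, np.float64(23.0), [array([ 460.9, -184.2]), array([25.6, 63.1]), np.float64(52.8)])
```

Emit:
{"api": "apply_moves", "payload": {
  "motion": [
    [2,1.5,-40,0,0,2,85],
    [0,0,-45,0,0,0,85],
    [0,0,-40,0,0,0,85],
    [0,0,-25,0,0,0,85],
    [0,0,-14,0,0,0,85],
    [0,0,-8,0,0,0,85],
    [0,0,-5,0,0,0,85],
    [0,0,0,0,0,0,85]
  ]
}}

```text
time_s: 12.0
position: [0.461, -0.1828, 0.0168]
eef_rot: [0.0, 0.892, 0.452, 0.0]
force: [0.6, 1.0, -0.1]
width: 0.0849
finger_force: 0.0
```

Emit:
{"api": "apply_moves", "payload": {
  "motion": [
    [0,0,0,0,0,0,75],
    [0,0,0,0,0,0,70],
    [0,0,0,0,0,0,66],
    [0,0,0,0,0,0,62],
    [0,0,0,0,0,0,58],
    [0,0,0,0,0,0,56],
    [0,0,0,0,0,0,56]
  ]
}}

```text
time_s: 12.7
position: [0.461, -0.1829, 0.0174]
eef_rot: [0.0, 0.892, 0.452, 0.0]
force: [-3.7, 1.1, 9.4]
width: 0.0627
finger_force: 63.6
```

Emit:
{"api": "apply_moves", "payload": {
  "motion": [
    [0,0,5,0,0,0,56],
    [0,0,20,0,0,0,56],
    [0,0,40,0,0,0,56],
    [3,15,40,0,0,-3,56],
    [10,35,20,0,0,-5,56],
    [12,40,0,0,0,-6,56],
    [12,40,0,0,0,-6,56],
    [12,40,0,0,0,-6,56],
    [12,40,0,0,0,-6,56],
    [11,36,0,0,0,-6,56],
    [8,30,0,0,0,-5,56],
    [4,14,0,0,0,0,56]
  ]
}}

```text
time_s: 13.9
position: [0.5447, 0.1095, 0.1412]
eef_rot: [-0.0, 0.996, 0.093, -0.0]
force: [-0.2, -0.7, -3.2]
width: 0.0626
finger_force: 67.6
```

Emit:
{"api": "apply_moves", "payload": {
  "motion": [
    [0,0,0,0,0,0,56],
    [0,0,0,0,0,0,56]
  ]
}}

```text
time_s: 14.1
position: [0.5444, 0.1068, 0.1412]
eef_rot: [0.0, 0.996, 0.094, -0.0]
force: [0.5, -0.7, -3.3]
width: 0.0623
finger_force: 67.6
```

```bash
cat > m2.py <<'E'
from h import *
import sys
s=ctrl.sense(); p=s['position']; q=s['eef_rot']; print(p.round(4),90-2*np.degrees(np.arctan2(q[1],q[2])),s['width'],s['force'].round(1))
a=np.radians(10.7); R=np.array([[np.cos(a),np.sin(a)],[-np.sin(a),np.cos(a)]])
for n in('wrist','side','scene'):
    im=grab(n); C=cloud(im).reshape(-1,3); L=np.c_[(C[:,:2]-p[:2])@R.T,C[:,2]]*1e3
    near=(abs(L[:,0])<110)&(abs(L[:,1])<90); z=L[:,2]
    def ext(m,lab):
        m=m&near
        if m.sum()>20: print(n,lab,m.sum(),'u',np.percentile(L[m,0],[1,99]).round(1),'v',np.percentile(L[m,1],[1,99]).round(1),'z',np.median(z[m]).round(1))
    ext((z>30)&(z<36)&(abs(L[:,0])<50)&(abs(L[:,1])<55),'layer'); ext((z>5)&(z<11),'plate')
    h=p[2]*1e3+7
    ext((abs(z-h)<4)&(abs(L[:,1])<28)&(abs(L[:,0])<30),'held')
    cv2.imwrite(f'pics/{n}{sys.argv[1]}.png',cv2.resize(im['color'][...,::-1],(800,600)))
E
python3 m2.py 8
```

```text
[0.5444 0.1068 0.1412] -79.18018469041616 0.06228353093833616 [ 0.5 -0.7 -3.3]
wrist layer 6938 u [-13.5  33.7] v [-46.4  44.6] z 32.8
wrist plate 9737 u [-44.5  69. ] v [-71.   69.1] z 8.8
wrist held 6753 u [-9.  15.3] v [-27.4  27.4] z 148.5
side layer 343 u [-33.3  28.7] v [-48.3  41.8] z 31.9
side plate 599 u [-70.3  65. ] v [-74.2  65.6] z 7.8
side held 64 u [-14.7   6.9] v [-26.4  25.7] z 148.4
scene layer 355 u [-31.1  31.3] v [-49.6  40.9] z 31.3
scene plate 686 u [-68.1  65.7] v [-75.1  65.7] z 7.1
scene held 81 u [-12.1  10.6] v [-26.8  27.2] z 148.1
```

View pics/wrist8.png

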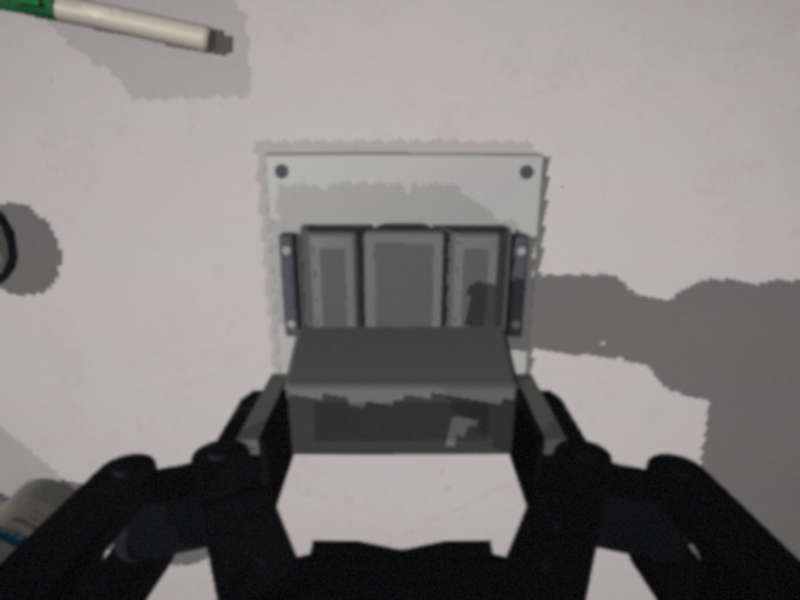

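The wrist view shows the held ingot wide face down at (402,415) and the layer just beyond it at (405,280), nearly aligned. I'll come down and re-measure.

Emit:
{"api": "apply_moves", "payload": {
  "motion": [
    [0,-1,-25,0,0,0,56],
    [0,0,-25,0,0,0,56],
    [0,0,-15,0,0,0,56],
    [0,0,-5,0,0,0,56],
    [0,0,0,0,0,0,56],
    [0,0,0,0,0,0,56]
  ]
}}

```text
time_s: 14.85
position: [0.5452, 0.1061, 0.0725]
eef_rot: [-0.0, 0.996, 0.093, 0.001]
force: [-0.0, 0.6, -3.5]
width: 0.0626
finger_force: 67.5
```

```bash
python3 m2.py 9
```

```text
[0.5452 0.1061 0.0725] -79.28245025305475 0.06257665320924993 [-0.   0.6 -3.5]
wrist layer 6495 u [-3.  33.4] v [-45.9  45.7] z 32.8
wrist plate 17599 u [-65.4  68.4] v [-69.9  69.5] z 8.8
wrist held 6769 u [-8.9 15.4] v [-27.4  27.4] z 79.8
side layer 309 u [-34.4  27. ] v [-48.   42.4] z 31.9
side plate 611 u [-70.8  63.9] v [-73.3  65.6] z 7.8
side held 64 u [-14.3   8.4] v [-25.1  26.5] z 79.0
scene layer 358 u [-31.7  31.4] v [-49.3  40.9] z 31.2
scene plate 680 u [-68.3  66.4] v [-74.7  65.3] z 7.1
scene held 83 u [-12.3  11.8] v [-25.7  27. ] z 78.3
```

View pics/wrist9.png

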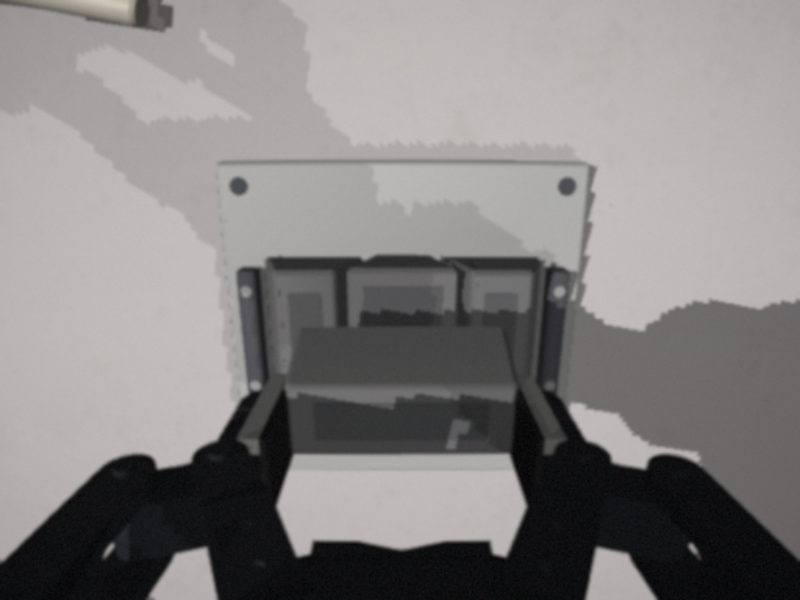

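The held ingot is centred sideways over the layer (402 against 404). Lengthwise it needs about 1 mm. Now lowering.

Emit:
{"api": "apply_moves", "payload": {
  "motion": [
    [-1,0,0,0,0,0,56],
    [0,0,-8,0,0,0,56],
    [0,0,-6,0,0,0,56],
    [0,0,-4,0,0,0,56],
    [0,0,-2,0,0,0,56],
    [0,0,0,0,0,0,56],
    [0,0,0,0,0,0,56]
  ]
}}

```text
time_s: 15.7
position: [0.5437, 0.1062, 0.0515]
eef_rot: [-0.0, 0.996, 0.093, 0.0]
force: [0.8, 0.4, -4.2]
width: 0.0626
finger_force: 67.7
```

Emit:
{"api": "apply_moves", "payload": {
  "motion": [
    [0,0,-1,0,0,0,56],
    [0,0,0,0,0,0,56]
  ]
}}

```text
time_s: 15.9
position: [0.5437, 0.1062, 0.0505]
eef_rot: [0.0, 0.996, 0.093, 0.0]
force: [0.2, -0.1, -3.5]
width: 0.0625
finger_force: 67.7
```

Emit:
{"api": "apply_moves", "payload": {
  "motion": [
    [0,0,-0.7,0,0,0,56],
    [0,0,0,0,0,0,56]
  ]
}}

```text
time_s: 16.1
position: [0.5436, 0.1062, 0.0496]
eef_rot: [0.0, 0.996, 0.093, -0.0]
force: [-0.0, -0.1, -4.2]
width: 0.0621
finger_force: 67.7
```

Emit:
{"api": "apply_moves", "payload": {
  "motion": [
    [0,0,-0.6,0,0,0,56],
    [0,0,0,0,0,0,56]
  ]
}}

```text
time_s: 16.3
position: [0.5437, 0.1062, 0.0494]
eef_rot: [0.0, 0.996, 0.093, 0.0]
force: [-3.3, -0.4, 2.6]
width: 0.0624
finger_force: 68.3
```

Contact at 49.4 mm, as predicted. Releasing, rising and checking.

Emit:
{"api": "apply_moves", "payload": {
  "motion": [
    [0,0,-0.3,0,0,0,56],
    [0,0,0,0,0,0,66],
    [0,0,0,0,0,0,75],
    [0,0,0,0,0,0,85],
    [0,0,0,0,0,0,85],
    [0,0,0,0,0,0,85],
    [0,0,10,0,0,0,85],
    [0,0,20,0,0,0,85],
    [0,0,40,0,0,0,85],
    [0,0,45,0,0,0,85],
    [0,0,30,0,0,0,85],
    [0,0,0,0,0,0,85]
  ]
}}

```text
time_s: 17.5
position: [0.5451, 0.1064, 0.1996]
eef_rot: [-0.0, 0.996, 0.093, 0.004]
force: [0.1, -0.8, 0.2]
width: 0.0846
finger_force: 0.0
```

```bash
python3 m2.py 10; python3 - <<'E'
from h import *
p=ctrl.sense()['position']
for n in('wrist','side','scene'):
    C=cloud(dict(np.load(f'last_{n}.npz'))); print(n,'top',top(C,.052,.060,p[:2],.05),'layer',top(C,.029,.036,p[:2],.065))
    print(top(C,.019,.029,np.array([.56,-.3355]),.05))
im=np.load('last_wrist.npz'); cv2.imwrite('pics/w11.png',cv2.resize(im['color'][70:280,130:410,::-1],(800,600),interpolation=3))
E
```

```text
[0.5451 0.1064 0.1996] -79.27444469754064 0.0846071986486903 [ 0.1 -0.8  0.2]
wrist layer 3454 u [-30.7  33.4] v [-46.5  45.4] z 32.7
wrist plate 9878 u [-65.   68.5] v [-70.5  69.5] z 8.8
side layer 194 u [-34.6  28.1] v [-48.9  40.8] z 31.9
side plate 595 u [-70.8  65. ] v [-73.1  66.6] z 7.8
scene layer 211 u [-31.6  30.2] v [-49.4  40.3] z 31.4
scene plate 678 u [-68.6  65.1] v [-74.6  65.1] z 7.1
wrist top (2028, np.float64(56.6), [array([547.1, 107.2]), array([25.1, 64.3]), np.float64(10.7)]) layer (3525, np.float64(32.7), [array([546.3, 106.1]), array([64.9, 94.4]), np.float64(10.8)])
(0, np.float64(nan), [array([0., 0.]), array([0., 0.]), np.float64(0.0)])
side top (109, np.float64(55.6), [array([542. , 105.7]), array([25.1, 65. ]), np.float64(11.2)]) layer (206, np.float64(31.8), [array([542.4, 103. ]), array([64.7, 95.7]), np.float64(10.1)])
(277, np.float64(23.5), [array([ 560.5, -335.4]), array([37.4, 37.6]), np.float64(18.3)])
scene top (121, np.float64(55.1), [array([544.2, 104.6]), array([26.5, 65.9]), np.float64(6.8)]) layer (249, np.float64(31.2), [array([544.7, 101.8]), array([65.1, 94. ]), np.float64(11.2)])
(316, np.float64(23.7), [array([ 561.6, -336.1]), array([38.5, 38.4]), np.float64(19.3)])
  return _methods._mean(a, axis=axis, dtype=dtype,
  ret = ret.dtype.type(ret / rcount)
```

View pics/w11.png

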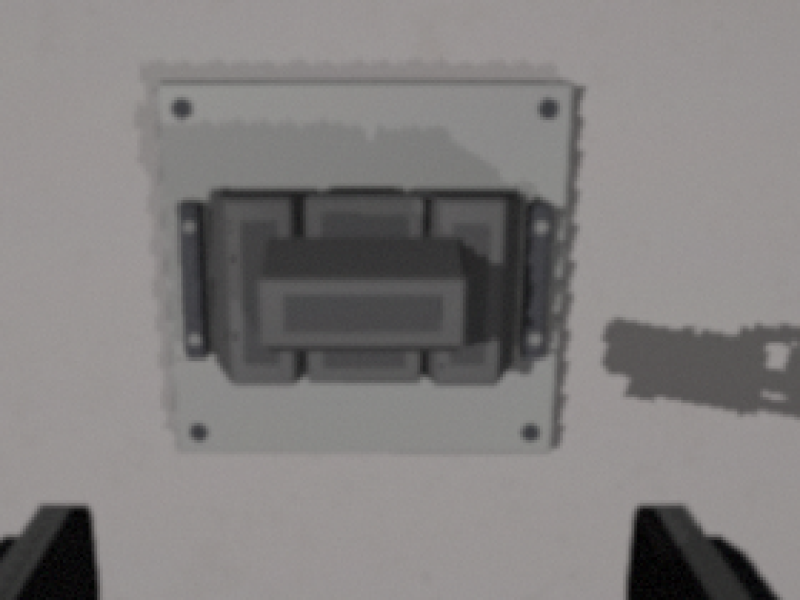

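The wrist crop shows the top ingot crosswise at (363,310), centred on the layer within about 1 mm and lying flat. The short ingot hasn't moved.

```bash
python3 -c "
from plant import ticket; print(ticket.close_job())"
```

```text
the job is handed in; nothing more can be done
None
```

The job is handed in: the narrow-down ingot sits in the gap with the layer flat and its ends within about 1 mm of its neighbours', the wide-down ingot lies crosswise over the middle to within about 1–2 mm, and the short one hasn't moved; the result of the judging was not reported.

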